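# Slide the tube carrier into its notches on the loading dock

### The arm

A 6-joint arm with a two-finger parallel gripper is mounted at the origin on the work surface. World frame = base frame: x ahead of the robot, y to its left, z up, the work surface at z = 0. Lengths are in mm, angles in degrees, forces in N, time in s.
With the tool pointing down it reaches from about 225 to 875 mm from the base axis. Payload 3.4 kg.
Tool frame: the origin (TCP) lies at the very end of the fingers, on their centre line; the grasp point (between the pads) lies 19 mm behind it (robot.tcp_to_grasp is the distance from the TCP to the grasp point, in mm); z points along the fingers, y is the line along which they close (so a half turn about z gives the same grasp; the last joint's range is limited). The gripper opens to 85 mm and grips with 20 to 120 N. Pads are 22 mm wide; open, the fingers measure 114 mm over their backs; the gripper's body (76 mm by 85 mm) begins 54 mm behind the grasp point. The pads swing forward as they close: fully open they stand 13 mm farther back than shut.
Start: joints at [-73.224, 15.808, 86.224, -0, 77.962, -6.933], TCP at [231.205, -526.504, 231.328] pointing down, gripper open.
Joint ranges: [-165.64, 165.64], [-43.16, 119.46], [12.63, 154.43], [-67.54, 247.53], [6.08, 155.33], [-154.97, 154.97]. Speed limits (degrees/s): [147.25, 147.25, 180, 180, 180, 180].

### API

Orientations are given as [roll, pitch, yaw] about the fixed x, y, z axes, in that order (R = Rz(yaw) Ry(pitch) Rx(roll)).
In Python, from workcell import robot gives the robot as it stands. The module is installed in compiled form; this text tells all that it offers.
- The arm moves only by the tool carry_out, never from a script. Its argument "series" is a list of rows, each a list of 6 numbers: the shift along the tool's x, y, z scaled (see below), then the turn, a rotation vector about the tool's x, y, z scaled (see below). In form: [[dx, dy, dz, ax, ay, az], ...]. A call has 1 to 20 rows; each row is the pose to reach, as a shift and turn from the pose commanded when the call began, along the tool's axes at that moment, turning the shorter way round; what a row does not reach only later rows make up. The controller multiplies each number of a shift by 0.1 m and each number of a turn by 180 degrees. A row lasts 1/10 s, in which the tool goes at most 50 mm and 8.59 degrees, less where a joint would pass 70% of its speed; a pose out of reach is approached as far as the arm can. A call with a number of a shift or a turn outside -1 to 1 is refused whole. A call with a gripper value outside its range is refused whole. "fingers" is the closure, from 0 (fully open) to 1 (shut), set as the call begins (left out, the last holds). The fingers move at their own pace and stop on an object; "grip_force" is the grip in N (left out, the last holds). Time passes only in rows, so rows that repeat a pose let the fingers close. It gives the time, the measured TCP pose, the force, the opening and the grip force at its end, in the units of the state.
- robot.sense(): the state, without advancing time (a new reading comes with each control period).
- robot.grab_frame(name): name is "scene" or "top" or "wrist"; returns a dict with "pixels" (480x640x3 uint8, red, green, blue), "fov_y" (degrees; the focal length in pixels is half the picture's height over the tangent of half this angle, whatever the lens; pixels are square), "cx", "cy" (the principal point, pixels), "origin" and "orientation" of the camera in the world. Camera axes: x right, y down, z forward; pixel columns grow to the right and rows downward; lengths in mm; the calibration is good to about 2 mm. A picture is of the moment at which its call begins. There is no depth.
- robot.hand_in(): hands the job in; it is judged then, once.
Trained networks look in a picture, given as the dict that the camera call returned (one of the last four; its "shot" number tells which), for a name from the list of things; names that differ only in an ending like _2 or _b are one class to them, and where a whole thing is asked for, a point or a joint stands for the part that bears it (a point fixed in the world has none). Each returns a list of dicts, best first, with "conf" (0 to 1); they miss things now and then, are a little off and sometimes report something else, mostly with a low value. They report only what shows in the picture. A call takes as long as a camera call. They do not tell look-alikes from the thing itself.
- robot.trace(picture, query): "pixels" (480x640 bool, what is visible of it) and "rect" ([left, top, width, height] in pixels, round what is visible of it).
The state is a dict: "time_s": time; "joint_pos": joint angles; "joint_velocities": joint speeds; "effort": joint torques, N m; "eef_pos": TCP position; "tool_rot": TCP orientation; "ft_force": force on the tool from outside, world axes, zero at the start; "wrist_torque": the same for the moment, N m; "opening": finger opening in mm; "grip_force": force on a finger pad.
Only numpy, scipy, OpenCV 4.12 (cv2) and the standard library are available. Lean on these libraries where they do the work, as an engineer would, in place of code of your own. Each camera call takes 0.05 s, during which the arm holds its last target. There are 200 camera calls.

### The job

The tube carrier stands part-way along the rails of the sample loading dock. With the fingertips push it slowly and gently along the rails, away from the robot, until you feel it drop into the locating notches, and stop pushing there; then press the round button on the dock's console fully down and let it go. Do not lift or carry the carrier, press the button only once the carrier is seated, keep the two tubes standing in the carrier, and leave everything else where it is.

Things in the scene. Friction and masses are not known exactly. Their poses are not given: they have to be found in the camera images.
- dock: Loading dock, fixed: grey base plate 375 (x) x 150 (y) x 8. Origin: centre of its underside, on the table; x runs along the rails in the pushing direction (away from the robot, turned up to 0.35 rad), y left, z up. Side guides (inner faces y = -62 and +62, tops 45 high) leave the carrier 2 of play each side. Left of it a white console 90 x 80 x 28, centred x = 20, y = 115
- dock_rails (a point): Point on the dock's centre line, 22 above the table, level with the tops of the four steel runners. Each runner has a 7 deep notch for one foot of the carrier; all four feet drop at once. The runners are adjustable, so the drop comes with the carrier's origin anywhere from x = +15 to +55 in the dock frame: not told, feel it. The notch walls then stop the carrier (5 play) and the push force climbs
- dock_stop (a point): Middle of the near face of the aluminium end stop across the rails (12 thick, top 50 above the table), at x = 150, 29 high in the dock frame. A carrier that has met it has gone past its notches
- carrier: Tube carrier, loose, 0.2 to 0.42 kg: grey board 120 x 120 x 10 on four feet, black tube block 50 x 100 centred 28 beyond the origin, its top 44 above it. Origin: carrier's centre, level with the foot undersides; axes as the dock's. Origin height in the dock frame: 22 riding on the runners, 15 seated in the notches. Starts at x = -80 to -50 in the dock frame. Sliding takes 1 to 5 N
- carrier_push (a point): Middle of the near face of the carrier's upright push wall (the face to push on), 60 before the carrier's origin and 30 above it. The wall is 110 wide, 10 thick, from 9 to 45 above the origin; its face is flat and looks along the carrier's -x
- load_button (a joint): Travel of the spring push button on the console, in m: 0 up, 0.006 fully down (about 5 N)
- load_button_top (a point): Centre of the top of the grey button, 32 across, on the console; it is pressed straight down
- tube_a: White capped tube, 15 across, 60 high, standing loose in a 25 deep hole of the carrier's block (28 beyond the carrier's origin, 36 to the right). Its cap is 79 above the carrier's origin. Origin: centre of underside, z along the tube
- tube_b: Like tube_a, in the hole 12 to the left
- reagent_jar: white-labelled screw-cap jar, 52 across, 75 high, standing left of the dock, nearer the robot than the console; bystander, leave alone. Origin: centre of underside
- vial: small screw-cap vial, 28 across, 50 high, standing left of the dock, just beyond the console; bystander, leave alone. Origin: centre of underside
- tube_rack: low black rack 120 x 70 x 40 with five tubes standing in it (80 high over all), right of the dock; bystander, leave alone. Origin: centre of underside
- mouse: black computer mouse, round, 64 across, 36 high, to the right; bystander. Origin: centre of underside
- marker_pen: pen about 140 long, 13 thick, lying on the table to the left; bystander. Origin: underside, near its middle
Things that resemble listed ones, but are neither listed nor needed, are in the scene too. Of the things that look like the carrier, the largest one is meant.

How it is judged:
By the outcome, as a careful person would: the job done as asked, in the order asked, and still so for the second after the job is handed in, with the robot touching nothing.
It also fails if it takes over 48 s, if anything falls off the work surface, if the arm or the gripper's body presses on something with over 40 N, if the wrist force passes 120 N, or if a joint passes its speed limit or range.

## Working session

There is one attempt and no reset: what is moved stays moved. The work goes in short steps, Python scripts to look and compute and a tool call to move; the robot and the scene stay as the last step left them, time stands still between calls to the robot, and variables do not carry over. Pictures are saved under pics/ and viewed, at most 10 in all, crops included, and the job is handed in when it is done.

Besides the shell and the picture viewer there is one more tool, called in YAML: its name, and indented under it one key for each argument. carry_out: Moves the arm, as the interface text tells. Its arguments: {"type":"object","properties":{"series":{"type":"array"},"fingers":{"type":"number"},"grip_force":{"type":"number"}},"required":["series"]}

```bash
mkdir -p pics
cat > h.py <<'E'
import numpy as np, cv2
from scipy.spatial.transform import Rotation as R
from workcell import robot
def cam(f):
    fl=240/np.tan(np.radians(f["fov_y"])/2)
    o=np.array(f["orientation"],float)
    M=o if o.shape==(3,3) else R.from_euler('xyz',o,degrees=True).as_matrix()
    return fl,M,np.array(f["origin"],float)
def ray(f,u,v,z):
    fl,M,o=cam(f); d=M@np.array([(u-f["cx"])/fl,(v-f["cy"])/fl,1]); return o+d*(z-o[2])/d[2]
def proj(f,P):
    fl,M,o=cam(f); p=(np.atleast_2d(P)-o)@M; return np.c_[p[:,0]/p[:,2]*fl+f["cx"],p[:,1]/p[:,2]*fl+f["cy"]]
E
python3 - <<'E'
from h import *
for n in("scene","top"):
    f=robot.grab_frame(n); cv2.imwrite(f"pics/{n}.png",f["pixels"][:,:,::-1])
    print(n,f["fov_y"],f["cx"],f["cy"],f["origin"],f["orientation"])
    for q in("dock","carrier","load_button","load_button_top","tube_a","reagent_jar","vial"):
        for d in robot.trace(f,q)[:4]:
            ys,xs=np.nonzero(d["pixels"]); print(q,round(d["conf"],2),np.round(d["rect"]),xs.mean().round(1),ys.mean().round(1),len(xs))
print(robot.sense())
E
```

```text
scene 43.89478709854478 311.82934079290357 247.55650840632075 [1541.932033   -124.22686312  932.27110238] [-132.65041845   -0.57395618   80.3871335 ]
dock 0.6 [235. 208. 118. 135.] 287.5 294.2 5426
carrier 0.86 [162. 204.  47.  40.] 181.8 222.2 967
carrier 0.6 [365. 226.  50.  36.] 385.9 243.7 1158
carrier 0.55 [248. 213.  59.  52.] 278.8 238.9 2400
load_button 0.62 [325. 261.  11.  11.] 329.5 267.2 149
load_button 0.38 [452. 232.  63.   8.] 481.2 236.6 317
load_button_top 0.64 [323. 263.  14.  10.] 329.8 266.8 158
tube_a 0.69 [233. 207. 121. 135.] 288.0 295.0 5297
tube_a 0.55 [279. 226.   9.  20.] 282.0 235.4 106
reagent_jar 0.92 [321. 214.  22.  43.] 332.2 236.9 713
vial 0.72 [324. 288.  15.  25.] 331.7 299.2 297
top 47.24179643477299 310.94435001094115 232.75899213641551 [ 521.76901093   34.94152291 1278.62954509] [-175.43639887    1.06220003  -90.27291473]
dock 0.58 [288. 152. 112. 168.] 341.9 223.3 5823
carrier 0.95 [218. 232.  45.  44.] 240.2 253.3 1261
carrier 0.94 [316. 231.  62.  59.] 347.2 262.0 2659
carrier 0.72 [408. 208.  50.  63.] 434.0 238.0 1864
carrier 0.6 [418. 295.
[... 542 characters left out ...]
1760
{'time_s': 0.8, 'joint_pos': array([-7.32265391e+01,  1.58036638e+01,  8.62230346e+01, -9.89296111e-04,
        7.79632791e+01, -6.93359518e+00]), 'joint_velocities': array([ 0.0650763 ,  0.00605432,  0.00478532,  0.01448799,  0.02879861,
       -0.03387304]), 'effort': array([ 3.08601768e-03, -4.16580105e+01, -2.46087044e+01, -1.58477314e-04,
       -1.24904791e-04, -1.65243019e-06]), 'eef_pos': array([ 231.17598517, -526.51593077,  231.37991629]), 'tool_rot': array([1.79990168e+02, 2.17040768e-03, 2.37072621e+01]), 'ft_force': array([-0.25541052, -0.39311714, -0.18202383]), 'wrist_torque': array([-0.0353973 , -0.00237583,  0.02432397]), 'grip_force': 0.0, 'opening': 85.35270261366932}
```

View pics/top.png

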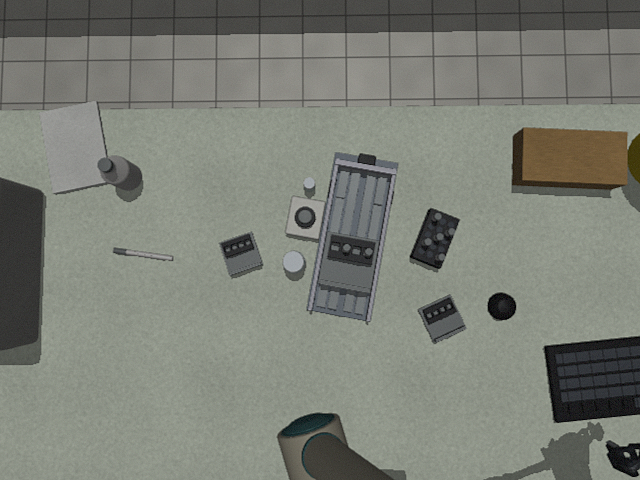

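View pics/scene.png

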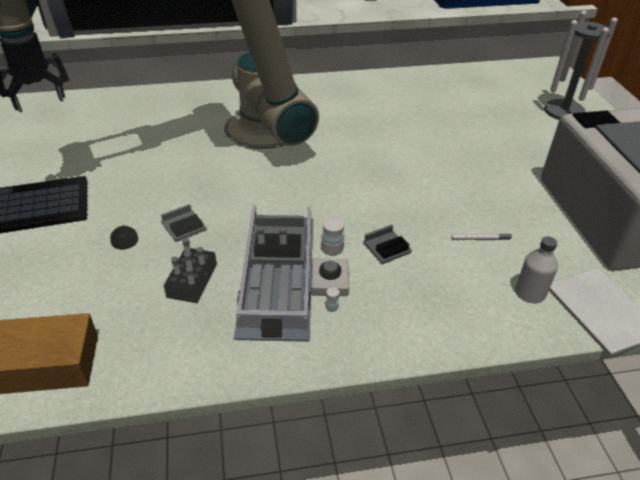

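The top view shows the dock from (340,320) at the near end to (365,155) at the end stop. The carrier is at about (347,262), with tubes at 346 and 367, row about 250. The button is at (304,216), the jar at (293,262) and the vial at (309,185). Next I'll fit the dock pose.

```bash
cat > a.py <<'E'
from h import *
from scipy.optimize import least_squares
ft=robot.grab_frame("top"); 
mk={}
for q,t in(("dock",(342,223)),("carrier",(347,262)),("load_button_top",(304,216))):
    ds=[d for d in robot.trace(ft,q)]
    def c(d): ys,xs=np.nonzero(d["pixels"]); return np.hypot(xs.mean()-t[0],ys.mean()-t[1])
    mk[q]=min(ds,key=c)["pixels"]
fs=robot.grab_frame("scene")
ds=robot.trace(fs,"load_button_top"); ys,xs=np.nonzero(ds[0]["pixels"]); us=(xs.mean(),ys.mean())
ys,xs=np.nonzero(mk["load_button_top"]); ut=(xs.mean(),ys.mean())
g=lambda P: np.r_[proj(ft,P)[0]-ut,proj(fs,P)[0]-us]
r=least_squares(g,[600,50,35]); print("button xyz",r.x.round(1),r.fun.round(2))
m=(mk["dock"]|mk["carrier"]).astype(np.uint8)
print("dock rect",cv2.minAreaRect(np.argwhere(m)[:,::-1].astype(np.float32)))
rc=cv2.minAreaRect(np.argwhere(mk["carrier"])[:,::-1].astype(np.float32)); print("carrier",rc)
big=cv2.resize(ft["pixels"][140:335,270:415],None,fx=4,fy=4,interpolation=cv2.INTER_CUBIC)[:600*2]
big=cv2.resize(ft["pixels"][145:330,260:415],None,fx=3.2,fy=3.2,interpolation=cv2.INTER_CUBIC)
cv2.imwrite("pics/crop.png",big[:,:,::-1])
E
python3 a.py
```

```text
button xyz [659.   72.6  45.7] [-0.18 -0.03 -0.17  0.  ]
dock rect ((335.2334899902344, 231.611328125), (100.52207946777344, 164.47097778320312), 10.56101131439209)
carrier ((347.7162170410156, 261.70269775390625), (53.26527404785156, 54.41606521606445), 9.462322235107422)
```

View pics/crop.png

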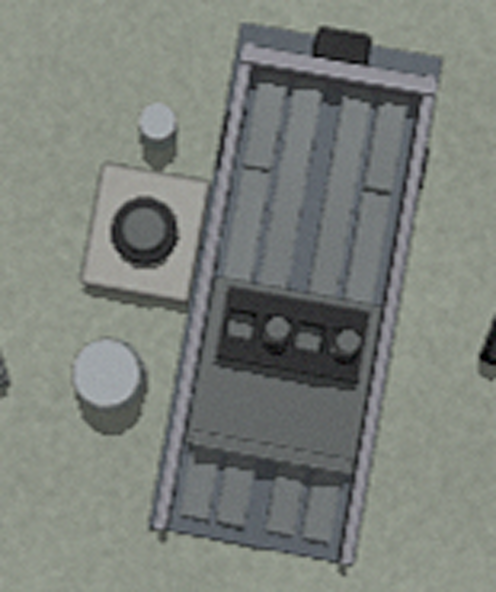

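The crop shows guides, four runners, the carrier with its push wall top edge at crop rows 440–468, the console and the button at crop (143,230). The dock is turned about −10°.

```bash
cat > b.py <<'E'
from h import *
from scipy.optimize import least_squares
ft=robot.grab_frame("top")
L=[((240,25),(187.5,75,8)),((442,58),(187.5,-75,8)),((107,163),(65,155,28)),((82,283),(-25,155,28))]
px=np.array([(260+a/3.2,145+b/3.2) for (a,b),_ in L]); D=np.array([d for _,d in L],float)
def W(p,D): c,s=np.cos(p[2]),np.sin(p[2]); return np.c_[p[0]+c*D[:,0]-s*D[:,1],p[1]+s*D[:,0]+c*D[:,1],D[:,2]]
r=least_squares(lambda p:(proj(ft,W(p,D))-px).ravel(),[640,-30,-.17]); p=r.x
print(p,np.degrees(p[2]),r.fun.round(1))
b=ray(ft,260+143/3.2,145+230/3.2,40); c,s=np.cos(p[2]),np.sin(p[2]); d=b[:2]-p[:2]
print("button dock frame",c*d[0]+s*d[1],-s*d[0]+c*d[1],b)
for u,v,z in((188,432,67),(352,460,67),(276,328,101),(347,341,101),(160,528,45),(347,562,45)):
    b=ray(ft,260+u/3.2,145+v/3.2,z); d=b[:2]-p[:2]; print(u,v,"dock",np.round([c*d[0]+s*d[1],-s*d[0]+c*d[1]],1),b.round(1))
E
python3 b.py
```

```text
[ 6.15102085e+02 -4.08346185e+01 -1.81097835e-01] -10.37614163259268 [ 0.6 -0.7  0.7 -0.2 -1.  -0.  -0.2  0.9]
button dock frame 21.0096601920115 118.0191898744373 [657.02454931  71.47051033  40.        ]
188 432 dock [-113.8   61.6] [514.3  40.3  67. ]
352 460 dock [-112.9  -52.4] [494.6 -72.   67. ]
276 328 dock [-34.8  15.5] [583.7 -19.3 101. ]
347 341 dock [-35.1 -32.7] [574.7 -66.7 101. ]
160 528 dock [-183.    69.3] [447.5  60.3  45. ]
347 562 dock [-183.2  -62.7] [423.6 -69.5  45. ]
```

carry_out:
  series:
    - [0.43,-0.38,0,0,0,0.05]
    - [0.85,-0.75,0,0,0,0.1]
    - [0.85,-0.75,0,0,0,0.15]
    - [0.85,-0.75,0,0,0,0.1894]
    - [0.85,-0.75,0,0,0,0.1894]
  fingers: 1

```text
time_s: 1.65
eef_pos: [279.2, -423.1, 231.6]
tool_rot: [180.0, -0.0, -10.3]
ft_force: [-0.3, 0.6, -0.4]
opening: 12.1
grip_force: 0.0
```

carry_out:
  series:
    - [0.11,-0.46,0,0,0,0]
    - [0.22,-0.9,0,0,0,0]
    - [0.22,-0.9,0,0,0,0]

```text
time_s: 1.95
eef_pos: [317.6, -334.8, 231.3]
tool_rot: [-179.8, 0.0, -10.0]
ft_force: [-0.5, -0.9, -0.2]
opening: -0.2
grip_force: 0.0
```

carry_out:
  series:
    - [0.11,-0.46,0,0,0,0]
    - [0.22,-0.9,0,0,0,0]
    - [0.22,-0.9,0,0,0,0]

```text
time_s: 2.25
eef_pos: [355.6, -251.0, 231.4]
tool_rot: [-179.9, -0.0, -10.0]
ft_force: [-0.2, -0.6, -0.3]
opening: -0.1
grip_force: 0.0
```

carry_out:
  series:
    - [0.11,-0.46,0,0,0,0]
    - [0.22,-0.9,0,0,0,0]
    - [0.22,-0.9,0,0,0,0]

```text
time_s: 2.55
eef_pos: [393.9, -167.1, 231.4]
tool_rot: [-179.9, -0.1, -10.0]
ft_force: [-1.8, -0.9, -0.1]
opening: 0.4
grip_force: 0.0
```

carry_out:
  series:
    - [0.11,-0.46,0,0,0,0]
    - [0.22,-0.9,0,0,0,0]
    - [0.22,-0.9,0,0,0,0]
    - [0.22,-0.9,0,0,0,0]

```text
time_s: 2.95
eef_pos: [430.7, -86.4, 231.3]
tool_rot: [179.9, -0.0, -10.2]
ft_force: [-0.4, -0.4, 0.0]
opening: 0.2
grip_force: 0.0
```

carry_out:
  series:
    - [0.06,-0.4,0,0,0,0]
    - [0.13,-0.82,0,0,0,0]
    - [0.13,-0.82,0,0,0,0]
    - [0.13,-0.82,0,0,0,0]

```text
time_s: 3.35
eef_pos: [458.0, -8.7, 231.2]
tool_rot: [179.9, 0.0, -10.4]
ft_force: [1.2, -0.1, -0.2]
opening: -0.2
grip_force: 0.0
```

Run:
```python
from h import *
f=robot.grab_frame("wrist"); cv2.imwrite("pics/w1.png",f["pixels"][:,:,::-1])
print(f["fov_y"],f["origin"],f["orientation"],robot.sense()["eef_pos"])
g=robot.grab_frame("top")
for k in("wrist","top"):
  for q in("load_button_top","tube_a","carrier"):
    for d in robot.trace(f if k=="wrist" else g,q)[:4]:
        ys,xs=np.nonzero(d["pixels"]); print(k,q,round(d["conf"],2),np.round(d["rect"]),xs.mean().round(1),ys.mean().round(1))
```

```text
68.05803030194825 [536.35972227 -22.68557612 374.0691561 ] [ 1.61735885e+02 -9.99953373e-02 -1.00264032e+02] [457.74780102  -9.10155452 231.11852476]
wrist tube_a 0.93 [292.  48.  26.  32.] 303.7 61.9
wrist tube_a 0.57 [356.  45.  29.  34.] 368.6 62.4
wrist carrier 0.84 [249.  28. 145. 153.] 318.8 104.8
wrist carrier 0.77 [  0.  76. 126. 115.] 63.1 130.6
wrist carrier 0.73 [494. 142. 114. 118.] 548.4 199.5
top load_button_top 0.42 [300. 208.  11.  14.] 304.2 216.2
top tube_a 0.56 [362. 250.   9.   7.] 366.9 251.6
top carrier 0.66 [221. 232.  43.  45.] 240.0 253.3
top carrier 0.65 [319. 232.  59.  62.] 347.3 261.9
top carrier 0.65 [417. 296.  48.  45.] 441.8 318.6
```

View pics/w1.png

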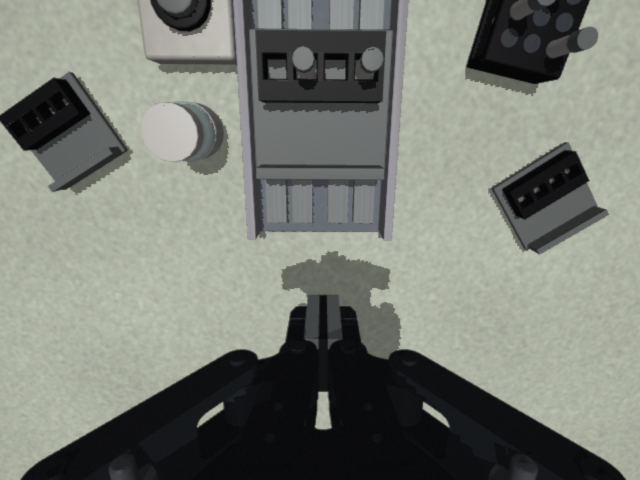

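The wrist view shows the dock aligned with the tool. The push wall's near top edge is at row ~179 (cols 257–384), the tube caps at (303,58) and (373,58), and the jar at (172,132), left of the dock.

Run:
```python
from h import *
f=robot.grab_frame("wrist"); t=np.radians(-10.4); c,s=np.cos(t),np.sin(t)
for n,u,v,z in(("wallL",257,179,67),("wallR",384,179,67),("wallfarL",257,167,67),("tubeb",303,57,101),("tubea",373,58,101),("gL",253,239,45),("gR",388,240,45),("gLin",262,180,45),("gLin far",254,60,45)):
    b=ray(f,u,v,z); d=b[:2]-np.array([615.7,-37.4]); print(n,np.round([c*d[0]+s*d[1],-s*d[0]+c*d[1]],1),b.round(1))
print(robot.sense()["ft_force"])
```

```text
wallL [-124.9   56.9] [503.2  41.1  67. ]
wallR [-124.8  -52.2] [483.5 -66.2  67. ]
wallfarL [-114.7   56.4] [513.1  38.7  67. ]
tubeb [-36.2  14.1] [582.6 -17.  101. ]
tubea [-36.8 -34.3] [573.3 -64.5 101. ]
gL [-186.    68.2] [445.1  63.2  45. ]
gR [-187.   -63.1] [420.4 -65.7  45. ]
gLin [-128.9   56.4] [499.1  41.4  45. ]
gLin far [-29.3  57.8] [597.3  24.7  45. ]
[ 0.44533834  0.43403059 -0.35072415]
```

carry_out:
  series:
    - [0,-0.02,0.45,0,0,0]
    - [0,-0.02,0.95,0,0,0]
    - [0,-0.02,0.95,0,0,0]

```text
time_s: 4.1
eef_pos: [452.6, -4.4, 131.2]
tool_rot: [180.0, 0.8, -10.4]
ft_force: [-1.0, 0.0, 0.1]
opening: 0.2
grip_force: 0.0
```

carry_out:
  series:
    - [0,0,0.4,0,0,0]
    - [0,0,0.75,0,0,0]
    - [0,0,0.95,0,0,0]
    - [0.05,0,0.95,0,0,0]
    - [0.1,0,0.95,0,0,0]
    - [0.13,0,0.95,0,0,0]
    - [0.15,0,0.95,0,0,0]
    - [0.15,0,0.95,0,0,0]

```text
time_s: 4.9
eef_pos: [474.3, -8.1, 42.4]
tool_rot: [180.0, -0.2, -10.4]
ft_force: [-0.7, 0.1, 0.8]
opening: -0.0
grip_force: 0.0
```

carry_out:
  series:
    - [0.02,0,0,0,0,0]
    - [0.04,0,0,0,0,0]
    - [0.06,0,0,0,0,0]
    - [0.08,0,0,0,0,0]
    - [0.1,0,0,0,0,0]
    - [0.12,0,0,0,0,0]
    - [0.14,0,0,0,0,0]
    - [0.16,0,0,0,0,0]
    - [0.18,0,0,0,0,0]
    - [0.2,0,0,0,0,0]

```text
time_s: 5.9
eef_pos: [493.1, -11.5, 41.1]
tool_rot: [180.0, -0.0, -10.4]
ft_force: [-1.9, -0.8, -0.9]
opening: -0.0
grip_force: 0.9
```

Run:
```python
from h import *
f=robot.grab_frame("wrist"); g=robot.grab_frame("scene")
cv2.imwrite("pics/w2.png",np.hstack([f["pixels"][::2,::2],cv2.resize(g["pixels"][180:350,220:360],(290,240))])[:,:,::-1])
s=robot.sense(); print(s["eef_pos"],s["ft_force"])
```

```text
[493.59713209 -11.64165714  41.23632202] [-1.048721    0.43279319 -0.02703272]
```

View pics/w2.png

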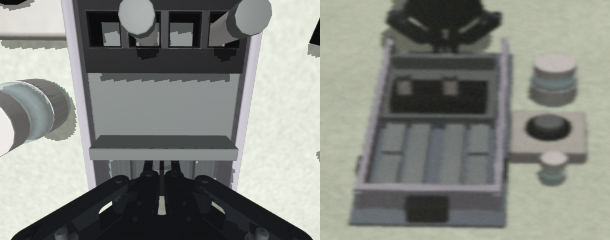

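The wrist view shows the fingers against the wall, with the tubes upright. I'll keep pushing.

carry_out:
  series:
    - [0.02,0,0,0,0,0]
    - [0.04,0,0,0,0,0]
    - [0.06,0,0,0,0,0]
    - [0.08,0,0,0,0,0]
    - [0.1,0,0,0,0,0]
    - [0.12,0,0,0,0,0]
    - [0.14,0,0,0,0,0]
    - [0.16,0,0,0,0,0]
    - [0.18,0,0,0,0,0]
    - [0.2,0,0,0,0,0]
    - [0.22,0,0,0,0,0]
    - [0.24,0,0,0,0,0]
    - [0.26,0,0,0,0,0]
    - [0.28,0,0,0,0,0]
    - [0.3,0,0,0,0,0]

```text
time_s: 7.5
eef_pos: [522.4, -16.9, 41.3]
tool_rot: [180.0, -0.0, -10.4]
ft_force: [-2.1, 1.1, -1.3]
opening: 0.1
grip_force: 1.0
```

```bash
cat > chk.py <<'E'
from h import *
import sys
t=np.radians(-10.4); c,s=np.cos(t),np.sin(t); O=np.array([615.7,-37.4])
dk=lambda b:np.round([c*(b[0]-O[0])+s*(b[1]-O[1]),-s*(b[0]-O[0])+c*(b[1]-O[1])],1)
f=robot.grab_frame("top"); S=robot.sense()
print("tool",dk(S["eef_pos"]),S["eef_pos"].round(1),"F",(c*S["ft_force"][0]+s*S["ft_force"][1]).round(2),S["ft_force"].round(2))
for d in robot.trace(f,"tube_a")[:4]:
    ys,xs=np.nonzero(d["pixels"]); b=dk(ray(f,xs.mean(),ys.mean(),101)); print("top tube",round(d["conf"],2),b)
if len(sys.argv)>1: cv2.imwrite(sys.argv[1],cv2.resize(f["pixels"][145:330,260:415],None,fx=3,fy=3,interpolation=cv2.INTER_CUBIC)[:,:,::-1])
E
python3 chk.py
```

```text
tool [-94.9   3.3] [522.9 -17.   41.3] F -0.92 [-0.91  0.11 -1.75]
top tube 0.49 [  4.2 -33.8]
top tube 0.47 [ 3.3 13.8]
```

carry_out:
  series:
    - [0.02,0,0,0,0,0]
    - [0.04,0,0,0,0,0]
    - [0.06,0,0,0,0,0]
    - [0.08,0,0,0,0,0]
    - [0.1,0,0,0,0,0]
    - [0.12,0,0,0,0,0]
    - [0.14,0,0,0,0,0]
    - [0.16,0,0,0,0,0]
    - [0.18,0,0,0,0,0]
    - [0.2,0,0,0,0,0]
    - [0.22,0,0,0,0,0]
    - [0.24,0,0,0,0,0]
    - [0.26,0,0,0,0,0]
    - [0.28,0,0,0,0,0]
    - [0.3,0,0,0,0,0]
    - [0.32,0,0,0,0,0]

```text
time_s: 9.2
eef_pos: [553.8, -22.7, 41.3]
tool_rot: [180.0, 0.0, -10.4]
ft_force: [-5.0, 0.6, 3.8]
opening: 0.1
grip_force: 2.4
```

carry_out:
  series:
    - [0.012,0,0,0,0,0]
    - [0.025,0,0,0,0,0]
    - [0.038,0,0,0,0,0]
    - [0.05,0,0,0,0,0]

```text
time_s: 9.6
eef_pos: [558.7, -23.5, 41.2]
tool_rot: [180.0, -0.0, -10.4]
ft_force: [-3.8, 0.9, 3.0]
opening: 0.2
grip_force: 2.2
```

```bash
python3 chk.py pics/t2.png
```

```text
tool [-58.1   3.3] [559.2 -23.7  41.3] F -3.13 [-3.12  0.34  2.  ]
top tube 0.58 [39.3 14.2]
```

View pics/t2.png

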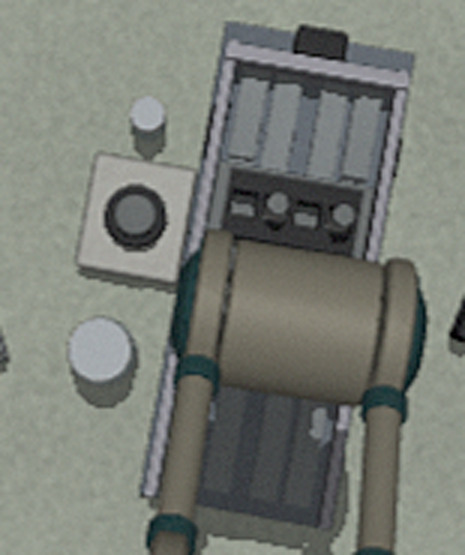

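The carrier is now at about x = +12 with the tubes standing. I'll continue in small increments.

carry_out:
  series:
    - [0.012,0,0,0,0,0]
    - [0.025,0,0,0,0,0]
    - [0.038,0,0,0,0,0]
    - [0.05,0,0,0,0,0]

```text
time_s: 10.1
eef_pos: [563.7, -24.5, 41.2]
tool_rot: [180.0, -0.0, -10.4]
ft_force: [-3.8, 0.2, 3.2]
opening: 0.0
grip_force: 1.9
```

```bash
python3 chk.py
python3 - <<'E'
from chk import *
for u,v in((257,167),(377,188)): print(dk(ray(f,260+u/3.2,145+v/3.2,22)))
E
```

```text
tool [-53.1   3.3] [564.1 -24.6  41.2] F -2.2 [-2.18  0.36  1.54]
top tube 0.43 [  19.1 -169. ]
tool [-53.1   3.3] [564.1 -24.6  41.3] F -2.98 [-2.84  1.01  0.73]
[82.1 42.5]
[ 82. -45.]
```

carry_out:
  series:
    - [0.012,0,0,0,0,0]
    - [0.024,0,0,0,0,0]
    - [0.036,0,0,0,0,0]

```text
time_s: 10.6
eef_pos: [567.1, -25.1, 41.2]
tool_rot: [180.0, -0.0, -10.4]
ft_force: [-3.0, -0.2, 0.9]
opening: 0.1
grip_force: 1.5
```

carry_out:
  series:
    - [0.012,0,0,0,0,0]
    - [0.024,0,0,0,0,0]
    - [0.036,0,0,0,0,0]

```text
time_s: 10.9
eef_pos: [571.5, -25.9, 41.3]
tool_rot: [180.0, -0.1, -10.4]
ft_force: [-2.3, 0.1, 0.3]
opening: -0.3
grip_force: 1.3
```

carry_out:
  series:
    - [0.012,0,0,0,0,0]
    - [0.024,0,0,0,0,0]
    - [0.036,0,0,0,0,0]

```text
time_s: 11.2
eef_pos: [573.8, -26.3, 41.3]
tool_rot: [180.0, 0.0, -10.4]
ft_force: [-3.5, -0.0, 2.1]
opening: -0.1
grip_force: 1.8
```

carry_out:
  series:
    - [0.01,0,0,0,0,0]
    - [0.02,0,0,0,0,0]
    - [0.03,0,0,0,0,0]

```text
time_s: 11.5
eef_pos: [574.6, -26.4, 41.2]
tool_rot: [180.0, 0.3, -10.4]
ft_force: [-9.6, 1.1, 7.6]
opening: -0.1
grip_force: 4.8
```

Force is climbing and the tool has stalled, so the carrier has probably dropped. I'll check its height.

```bash
python3 chk.py
python3 - <<'E'
from h import *
g=robot.grab_frame("scene"); cv2.imwrite("pics/s3.png",cv2.resize(g["pixels"][190:350,210:370],(640,640),interpolation=cv2.INTER_CUBIC)[:600,:,::-1])
t=np.radians(-10.4);c,s=np.cos(t),np.sin(t)
# predicted block front/top corners and caps at both heights
for x,z in((29,22),(29,15)):
    P=[]
    for a,b,h in((53,52,44),(53,-48,44),(28,14,79),(28,-34,79)):
        P.append([615.7+c*(x+a)-s*b,-37.4+s*(x+a)+c*b,z+h])
    print(z,((proj(g,P)-[210,190])*4).round(0).tolist())
E
```

```text
tool [-42.4   3.4] [574.6 -26.4  41.2] F -7.72 [-7.69  0.84  6.02]
top tube 0.57 [ 54.9 -31.9]
top tube 0.45 [54.5 14.9]
top tube 0.29 [-84.9 118.3]
22 [[354.0, 357.0], [157.0, 354.0], [280.0, 272.0], [185.0, 271.0]]
15 [[354.0, 367.0], [158.0, 364.0], [281.0, 282.0], [186.0, 281.0]]
```

View pics/s3.png

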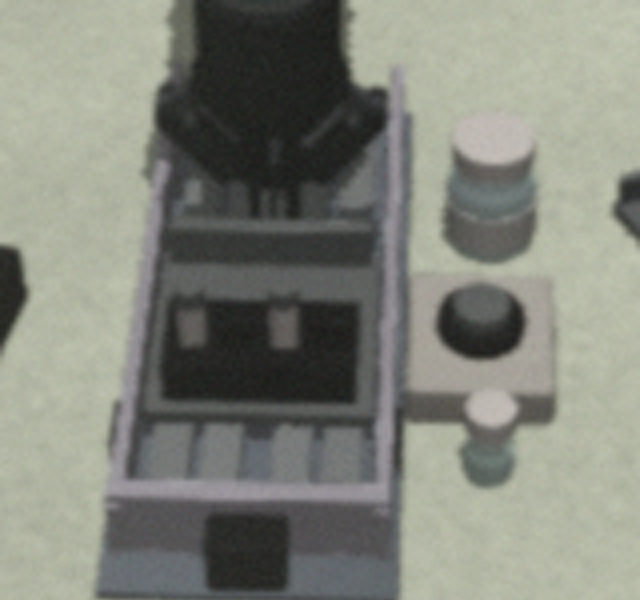

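Run:
```python
from h import *
g=robot.grab_frame("scene"); t=np.radians(-10.4);c,s=np.cos(t),np.sin(t)
def P(x,z,a,b,h): return proj(g,[[615.7+c*(x+a)-s*b,-37.4+s*(x+a)+c*b,z+h]])[0].round(1)
print("old cap pred",P(-64,22,28,14,79),P(-64,22,28,-34,79),"wall top",P(-64,22,-60,2,45),"board far edge",P(-64,22,60,2,19))
for z in(22,15): print("new",z,P(26.5,z,28,14,79),P(26.5,z,28,-34,79),"wall",P(26.5,z,-60,2,45),"board far",P(26.5,z,60,2,19),"block far top",P(26.5,z,53,2,44))
for d in robot.trace(g,"tube_a")[:3]: print(d["conf"],d["rect"])
old=cv2.imread("pics/scene.png")
new=g["pixels"][:,:,::-1]
cv2.imwrite("pics/cmp.png",np.hstack([cv2.resize(i[195:295,235:315],(400,500),interpolation=cv2.INTER_CUBIC) for i in(old,new)]))
```

```text
old cap pred [282.4 228. ] [259.9 227.6] wall top [279.4 214. ] board far edge [276.7 258.5]
new 22 [280.1 257.2] [256.4 256.8] wall [277.2 240.5] board far [274.2 289. ] block far top [274. 278.]
new 15 [280.2 259.7] [256.6 259.3] wall [277.2 242.9] board far [274.3 291.3] block far top [274.1 280.4]
0.58 [252.7, 257.8, 6.0, 21.1]
```

View pics/cmp.png

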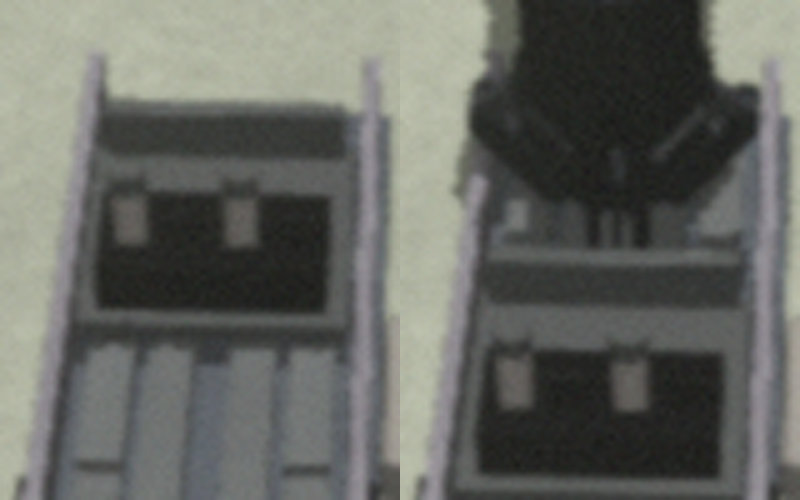

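Caps, board edge and wall top all moved by the amount expected for the seated height: 32.5 px measured, against 31.7–32.8 seated and 29–30.5 riding. The tubes are standing. I'll back off and lift.

carry_out:
  series:
    - [-0.03,0,0,0,0,0]
    - [-0.1,0,0,0,0,0]
    - [-0.25,0,0,0,0,0]
    - [-0.4,0,0,0,0,0]
    - [-0.4,0,-0.3,0,0,0]
    - [-0.4,0,-0.7,0,0,0]
    - [-0.4,0,-1,0,0,0]
    - [-0.4,0,-1,0,0,0]

```text
time_s: 12.55
eef_pos: [542.2, -20.4, 146.3]
tool_rot: [-180.0, -0.8, -10.4]
ft_force: [0.5, -0.5, 0.1]
opening: -0.1
grip_force: 0.0
```

Run:
```python
from chk import *
f=robot.grab_frame("wrist")
for q in("load_button_top","tube_a"):
  for d in robot.trace(f,q)[:3]:
    ys,xs=np.nonzero(d["pixels"]); m=(xs.mean(),ys.mean()); print(q,round(d["conf"],2),d["rect"],[ray(f,*m,z).round(1).tolist() for z in((40,46) if q[0]=="l" else (94,))])
```

```text
tool [-77.1   3.4] [540.5 -20.1 143.9] F 0.46 [ 0.2  -1.46  0.46]
top tube 0.39 [55.  13.9]
load_button_top 0.82 [114.0, 69.8, 58.4, 55.3] [[656.5, 75.7, 40.0], [655.5, 73.0, 46.0]]
tube_a 0.59 [375.7, 0.0, 44.8, 41.1] [[658.6, -75.5, 94.0]]
tube_a 0.55 [283.4, 1.1, 38.5, 42.5] [[666.0, -33.6, 94.0]]
```

carry_out:
  series:
    - [0.2,-0.3,0,0,0,0]
    - [0.35,-0.65,0,0,0,0]
    - [0.5,-0.9,0,0,0,0]
    - [0.5,-0.9,0,0,0,0]

```text
time_s: 13.2
eef_pos: [605.1, 62.4, 139.5]
tool_rot: [-179.9, 0.0, -10.2]
ft_force: [-0.1, -0.3, -0.1]
opening: -0.1
grip_force: 0.0
```

carry_out:
  series:
    - [0.25,-0.12,0,0,0,0]
    - [0.47,-0.22,0,0,0,0]
    - [0.47,-0.22,0.2,0,0,0]
    - [0.47,-0.22,0.5,0,0,0]
    - [0.47,-0.22,0.7,0,0,0]
    - [0.47,-0.22,0.8,0,0,0]
    - [0.47,-0.22,0.8,0,0,0]

```text
time_s: 13.9
eef_pos: [651.5, 72.4, 58.9]
tool_rot: [179.9, 0.3, -10.4]
ft_force: [-0.0, -0.7, -1.2]
opening: 0.2
grip_force: 0.0
```

Run:
```python
from h import *
S=robot.sense(); print(S["eef_pos"],S["ft_force"])
f=robot.grab_frame("wrist"); g=robot.grab_frame("scene")
cv2.imwrite("pics/b.png",np.hstack([f["pixels"][::2,::2],cv2.resize(g["pixels"][190:330,240:400],(320,240))])[:,:,::-1])
```

```text
[651.45032084  72.436729    58.89023443] [-0.00920511 -0.67274216 -1.23045359]
```

View pics/b.png

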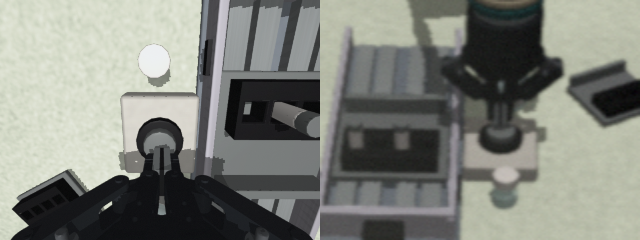

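The fingertips are over the button, about 5 mm short in x. I'll correct that and press gently.

carry_out:
  series:
    - [0.05,0,0,0,0,0]
    - [0.05,0,0.03,0,0,0]
    - [0.05,0,0.06,0,0,0]
    - [0.05,0,0.09,0,0,0]
    - [0.05,0,0.09,0,0,0]

```text
time_s: 14.5
eef_pos: [657.7, 72.1, 51.8]
tool_rot: [180.0, 0.1, -10.4]
ft_force: [-0.1, -0.1, -0.9]
opening: -0.4
grip_force: 0.0
```

carry_out:
  series:
    - [0,0,0.015,0,0,0]
    - [0,0,0.03,0,0,0]
    - [0,0,0.03,0,0,0]

```text
time_s: 14.8
eef_pos: [658.3, 72.1, 49.3]
tool_rot: [180.0, -0.0, -10.4]
ft_force: [-0.6, -0.3, 1.0]
opening: 0.0
grip_force: 0.9
```

carry_out:
  series:
    - [0,0,0.015,0,0,0]
    - [0,0,0.03,0,0,0]
    - [0,0,0.03,0,0,0]

```text
time_s: 15.1
eef_pos: [658.3, 72.1, 46.4]
tool_rot: [180.0, -0.0, -10.4]
ft_force: [-1.1, -0.1, 4.1]
opening: 0.2
grip_force: 1.7
```

carry_out:
  series:
    - [0,0,0.015,0,0,0]
    - [0,0,0.03,0,0,0]
    - [0,0,0.03,0,0,0]

```text
time_s: 15.4
eef_pos: [658.3, 72.1, 44.0]
tool_rot: [-180.0, -0.0, -10.4]
ft_force: [-2.2, 0.8, 7.1]
opening: -0.1
grip_force: 3.7
```

carry_out:
  series:
    - [0,0,0.01,0,0,0]
    - [0,0,0.02,0,0,0]
    - [0,0,0.02,0,0,0]
    - [0,0,0.02,0,0,0]

```text
time_s: 15.8
eef_pos: [658.4, 72.1, 43.9]
tool_rot: [-180.0, -0.1, -10.4]
ft_force: [-4.5, 0.6, 15.3]
opening: 0.5
grip_force: 7.8
```

Bottomed out: 15 N and no further motion. Releasing the button and rising clear.

carry_out:
  series:
    - [0,0,-0.05,0,0,0]
    - [0,0,-0.1,0,0,0]
    - [0,0,-0.2,0,0,0]
    - [0,0,-0.5,0,0,0]
    - [0,0,-0.9,0,0,0]
    - [0,0,-1,0,0,0]
    - [0,0,-1,0,0,0]

```text
time_s: 16.5
eef_pos: [659.7, 72.1, 143.5]
tool_rot: [-180.0, -0.3, -10.4]
ft_force: [-0.1, -0.3, -0.4]
opening: -0.1
grip_force: 0.0
```

```bash
python3 chk.py pics/end.png
```

```text
tool [ 22.2 115.4] [658.4  72.  141.5] F -0.46 [-0.41  0.33 -1.27]
top tube 0.42 [54.2 14. ]
```

View pics/end.png

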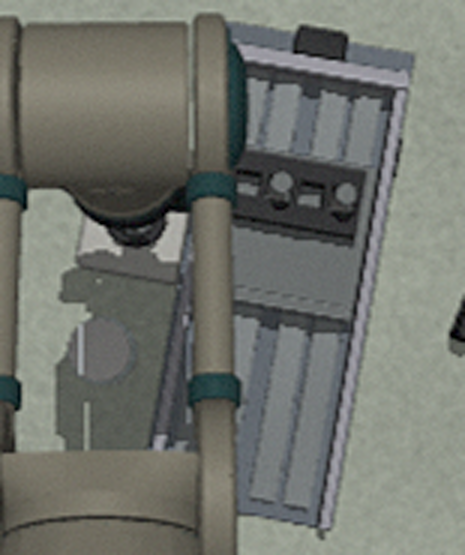

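The carrier is still seated, with both tubes upright at (283,185) and (347,193). The jar is in place and the arm is clear.

```bash
python3 -c "
from workcell import robot
print(robot.hand_in())"
```

```text
the job is handed in; nothing more can be done
None
```

I pushed the carrier gently until it dropped into the notches, with both tubes still standing. I then pressed the button fully down, released it, raised the arm clear and handed the job in at about 16.5 s; I've had no verdict back.

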